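# Seat a lens barrel in the V-block and hold it down

### The job

Take the wooden wedge off the steel V-block and lay it flat on the bare bench, clear of the block's base board. Then lift the lens barrel from its wooden rest and lay it lengthwise in the V, centred on the block, without banging it or letting it touch the bench. Finish while holding it: the fingers keep pushing it down with about 10 N so that it bears firmly on both faces of the V when the program ends; leave the nail tin, tape measure and pencil cup where they stand.

Things in the scene. Friction and masses are not known exactly. Their poses are not given: they have to be found in the camera images.
- v_seat (a point): where the centre of the lens barrel lies when seated in the V-block, 70 mm above the bench, z up. The 90 degree V opens upward and runs along y of this point; it is 36 mm wide at the rims and would be 18 mm deep but for a 6 mm relief slot at its bottom. The top of a seated barrel stands 35 mm above the rims.
- v_block: the V-block, fixed to the bench: dark steel with bright V faces, 70 mm wide (x) and 80 mm long (y), flat rims 57 mm above the bench, on a plywood base board of 100 x 130 x 12 mm with four screw heads; origin at the centre of the board's underside, on the bench top, axes as v_seat
- v_face_a: the flank of the V-block on its +x side, with the one sloping face; fixed part of the block, origin at the block's origin
- v_face_b: the flank of the V-block on its -x side, with the other sloping face; fixed part of the block, origin at the block's origin
- barrel_center (a point): centre of the lens barrel: a plain aluminium tube of 44 mm diameter and 100 mm length with two narrow black bands, and brass rings and glass at both flat ends (both ends alike, either way round is good). Its axis is y of this point. About 0.25 kg. It lies level in the wooden rest with its axis 55 mm above the bench.
- lens_barrel: the same loose barrel; its origin is on the tube's skin, 22 mm from the axis, half-way along
- barrel_rest: wooden rest of the lens barrel, fixed on the bench: a board 70 (x) x 106 (y) x 10 mm with two upright notched cheeks, 60 mm wide, 12 mm thick and 42 mm high, at y = +-42 mm; between the cheeks there are 72 mm of free space for the fingers. The barrel lies along y. Origin at the centre of the underside, z up.
- wedge_center (a point): centre of the loose hardwood wedge that lies on its flat underside across the top of the V-block, bridging the V; this point is 5.5 mm above the underside. The wedge is 80 mm long (y of this point) and 23 mm wide (x); its thickness tapers from 18 mm at the +y end over 11 mm at the middle to 4 mm at the -y end. Grip it across its width (x). About 25 g.
- wedge: the same wedge; origin at the middle of its flat underside, z up; its length lies 10 degrees clockwise of this body's y axis (use wedge_center for the direction)
- nail_tin: grey open tin of nails, 68 mm diameter, 62 mm high, loose; bystander; origin at the centre of its underside
- tape_measure: yellow and black tape measure, 61 x 74 x 72 mm, loose; bystander; origin at the centre of its underside
- pencil_cup: dark cup with pencils, 79 x 96 mm and 154 mm high, loose; bystander; origin at the centre of its underside
Things that resemble listed ones, but are neither listed nor needed, are in the scene too. Leave any pink or turquoise look-alike of the lens_barrel alone. What is shaped like the wedge but purple is not meant.

How it is judged:
On the way:
1. the wedge lies flat on the bench, clear of the V-block and released (height (world z) of wedge below 0.006 m and angle between wedge's own z axis and vertical below 0.12 rad and horizontal distance between wedge_center and v_seat above 0.085 m and contact force between wedge and v_block below 0.1 N and contact force between wedge and the fingers below 0.1 N and linear speed of wedge below 0.02 m/s), for 0.2 s.
At the end, for the whole second after the job is handed in: Barrel at rest in the V: centre within 3 mm of the seat across and in height, 15 mm along, axis within 0.06 rad; 3 to 30 N on each V face, the fingers touching it with over 3 N. Wedge flat on the bench, at rest, released, not touching the block, its middle over 85 mm from the V's middle (all of step 1 and distance between barrel_center and v_seat below 0.0155 m and x of barrel_center in the frame of v_seat between -0.003 and 0.003 m and z of barrel_center in the frame of v_seat between -0.003 and 0.003 m and y of barrel_center in the frame of v_seat between -0.015 and 0.015 m and angle between the y axis of barrel_center and the y axis of v_seat, either way round below 0.06 rad and linear speed of lens_barrel below 0.02 m/s and contact force between lens_barrel and v_face_a between 3 and 30 N and contact force between lens_barrel and v_face_b between 3 and 30 N and contact force between the fingers and lens_barrel above 3 N); the arm keeps its last pose, push and grip.
It fails at once if the barrel is banged into the V-block (over 60 N) (contact force between lens_barrel and v_block above 60 N).
It fails at once if the barrel is dropped or set onto the bench (height (world z) of barrel_center below 0.03 m).
It fails at once if the nail tin is moved by more than 20 mm (distance of nail_tin from where it was at the start of the episode above 0.02 m).
It fails at once if the tape measure is moved by more than 20 mm (distance of tape_measure from where it was at the start of the episode above 0.02 m).
It fails at once if the pencil cup is moved by more than 20 mm (distance of pencil_cup from where it was at the start of the episode above 0.02 m).
It also fails if it takes over 61 s, if anything falls off the work surface, if the arm or the gripper's body presses on something with over 40 N, if the wrist force passes 120 N, or if a joint passes its speed limit or range.

### The arm

A 6-joint arm with a two-finger parallel gripper is mounted at the origin on a cart in front of the work surface, level with it; the furniture and walls round the work are solid. World frame = base frame: x ahead of the robot, y to its left, z up, the work surface at z = 0. Lengths are in m, angles in rad, forces in N, time in s.
With the tool pointing down it reaches from about 0.35 to 0.875 m from the base axis. Payload 15.5 kg.
Tool frame: the origin (TCP) lies midway between the tips of the shut fingers; the grasp point (between the pads) lies arm.hold_point_z behind it (arm.hold_point_z is the distance from the TCP to the grasp point, in m); z points along the fingers, y is the direction in which the jaws open and shut (so a half turn about z gives the same grasp; the last joint's range is limited). The gripper opens to 85 mm and grips with 20 to 120 N. Pads are 22 mm wide; open, the fingers measure 114 mm over their backs; the gripper's body (76 mm by 85 mm) begins 54 mm behind the grasp point. The pads swing forward as they close: fully open they stand 13 mm farther back than shut.
Start: joints at [1.048, 0.494, 1.345, -0, 1.302, -0.096], TCP at [0.259, 0.569, 0.231] pointing down, gripper open.
Joint ranges: [-2.91, 2.91], [-0.82, 2.16], [0.22, 2.67], [-1.22, 4.37], [0.12, 2.79], [-3.08, 3.08]. Speed limits (rad/s): [1.89, 1.89, 2.57, 3.01, 3.01, 3.01].

### API

Orientations are given as a unit quaternion [x, y, z, w].
In Python, from workcell import arm gives the robot as it stands.
- The arm moves only by the shell command python3 -m pendant 'ROWS' [OPENING] [FORCE]. ROWS is JSON, one flat list of numbers, 6 for each row, row after row: the shift along the world's x, y, z in m, then the turn, a rotation vector about the world's x, y, z in rad. A call has 1 to 10 rows; each row shifts and turns the commanded pose from where the row before left it; what a row does not reach is not made up. A row lasts 1/8 s, in which the tool goes at most 62.5 mm and 10.7 degrees, less where a joint would pass 70% of its speed; a pose out of reach is approached as far as the arm can. A call is refused whole if a number of a shift passes 0.0625 or a number of a turn 0.188, either way. A call with a gripper value outside its range is refused whole. OPENING is the opening, from -1 (shut) to 1 (fully open), set as the call begins (- or left out, the last holds). The fingers move at their own pace and stop on an object; FORCE is the grip in N (left out, the last holds). Time passes only in rows, so rows that do not move let the fingers close. It gives the time, the measured TCP pose, the force and the opening at its end, in the units of the state.
- arm.read_state(): the state, without advancing time (a new reading comes with each control period).
- arm.capture(name): name is "scene" or "top"; returns a dict with "image" (384x512x3 uint8, red, green, blue), "fovy" (degrees; the focal length in pixels is half the picture's height over the tangent of half this angle, whatever the lens; pixels are square), "cx", "cy" (the principal point, pixels), "dist" ([k1, k2, p1, p2, k3] as OpenCV has them; the pictures are not rectified), "pose" (4x4, takes a point from camera to world coordinates). Camera axes: x right, y down, z forward; pixel columns grow to the right and rows downward; lengths in m; the calibration is good to about 2 mm. A picture is of the moment at which its call begins. There is no depth.
- arm.close_job(): hands the job in, once; it reports no verdict.
Trained networks look in a picture, given as the dict that the camera call returned (one of the last four; its "shot" number tells which), for a name from the list of things; names that differ only in an ending like _2 or _b are one class to them, and where a whole thing is asked for, a point or a joint stands for the part that bears it (a point fixed in the world has none). Each returns a list of dicts, best first, with "conf" (0 to 1); they miss things now and then, are a little off and sometimes report something else, mostly with a low value. They report only what shows in the picture. A call takes as long as a camera call. They do not tell look-alikes from the thing itself.
- arm.recognise(picture, query): "xy" ([column, row] in pixels, amid what is visible of it).
- arm.spot_point(picture, query): "xy" ([column, row] in pixels: a listed point, or the origin of a listed thing).
The state is a dict: "t": time; "joints": joint angles; "dq": joint speeds; "effort": joint torques, N m; "eef_pos": TCP position; "eef_rot": TCP orientation; "ft_force": force on the tool from outside, world axes, zero at the start; "ft_torque": the same for the moment, N m; "gripper_width": finger opening in m.
Only numpy, scipy, OpenCV 4.12 (cv2) and the standard library are available. Lean on these libraries where they do the work, as an engineer would, in place of code of your own. Each camera call takes 0.05 s, during which the arm holds its last target. There are 200 camera calls.

## Working session

There is one attempt and no reset: what is moved stays moved. The work goes in short steps, Python scripts to look and compute and a shell command to move; the robot and the scene stay as the last step left them, time stands still between calls to the robot, and variables do not carry over. Pictures are saved under pics/ and viewed, about 8 in all and at most 12, crops included, and the job is handed in when it is done.

```bash
ls; mkdir -p pics
cat > h.py <<'E'
import numpy as np, cv2
from workcell import arm
def K(c):
    f=c["image"].shape[0]/2/np.tan(np.radians(c["fovy"])/2)
    return np.array([[f,0,c["cx"]],[0,f,c["cy"]],[0,0,1.]])
def w(c,xy,z):
    """pixel -> world point at height z"""
    u=cv2.undistortPoints(np.array([[xy]],float),K(c),np.array(c["dist"],float))[0,0]
    P=np.array(c["pose"]); d=P[:3,:3]@[u[0],u[1],1]; o=P[:3,3]
    return (o+d*(z-o[2])/d[2]).round(4)
def px(c,p):
    P=np.linalg.inv(np.array(c["pose"]))
    r,_=cv2.Rodrigues(P[:3,:3])
    return cv2.projectPoints(np.array(p,float).reshape(-1,3),r,P[:3,3],K(c),np.array(c["dist"],float))[0][:,0]
def save(c,n): cv2.imwrite("pics/"+n,cv2.cvtColor(c["image"],cv2.COLOR_RGB2BGR))
E
python3 - <<'E'
from h import *
print(arm.read_state(),arm.hold_point_z)
Z=dict(v_seat=.07,barrel_center=.055,wedge_center=.0625,v_block=0,barrel_rest=0,nail_tin=0,tape_measure=0,pencil_cup=0,lens_barrel=.06,wedge=.057)
for n in("scene","top"):
    c=arm.capture(n); save(c,n+"0.png"); print(n,c["fovy"],np.array(c["pose"]).round(3).tolist())
    for q,z in Z.items():
        for d in arm.spot_point(c,q)[:3]: print(q,np.round(d["xy"],1),round(d["conf"],2),w(c,d["xy"],z))
a=cv2.imread("pics/scene0.png");b=cv2.imread("pics/top0.png")
E
```

```text
pics
{'t': 0.0, 'joints': array([ 1.04751580e+00,  4.94195262e-01,  1.34618385e+00, -2.70512713e-05,
        1.30248091e+00, -9.54893042e-02]), 'dq': array([-0.00077979, -0.00095928,  0.00069228,  0.00085438,  0.00152368,
        0.00200217]), 'effort': array([ 1.87191057e-03, -8.82173395e+01, -3.83893347e+01,  2.00599952e-04,
        9.86240921e-03, -1.61718208e-05]), 'eef_pos': array([0.25909524, 0.56834437, 0.23067488]), 'eef_rot': array([ 2.12264780e-01,  9.77211984e-01, -6.07567524e-04, -1.80519263e-04]), 'ft_force': array([-0.11135744,  1.04597363,  0.35807171]), 'ft_torque': array([-0.03788935, -0.01115271, -0.04136507]), 'gripper_width': 0.08552440602032808} 0.0187
scene 52.7870292248245 [[0.9, -0.299, 0.319, 0.272], [-0.437, -0.624, 0.648, -0.633], [0.005, -0.722, -0.692, 0.739], [0.0, 0.0, 0.0, 1.0]]
v_seat [204.3 151.2] 0.6 [0.5236 0.2125 0.07  ]
barrel_center [252.7 207.2] 0.84 [ 0.5581 -0.032   0.055 ]
barrel_center [261.9 273.6] 0.8 [ 0.4917 -0.2161  0.055 ]
barrel_center [304.4 233.1] 0.6 [ 0.6299 -0.159   0.055 ]
wedge_center [153.2 173.4] 0.8 [0.3697 0.1896 0.0625]
w
[... 1266 characters left out ...]
  ]
v_block [194.4 208.7] 0.16 [0.5311 0.2066 0.    ]
barrel_rest [322.1 224.8] 0.83 [ 0.4838 -0.2106  0.    ]
nail_tin [258.9 149.7] 0.58 [ 0.7287 -0.0018  0.    ]
tape_measure [348.1 153. ] 0.65 [ 0.7216 -0.2968  0.    ]
tape_measure [327.2 222.6] 0.65 [ 0.4911 -0.2272  0.    ]
pencil_cup [227.3 139.4] 0.94 [0.7622 0.1034 0.    ]
pencil_cup [325.8 222.2] 0.23 [ 0.4924 -0.2226  0.    ]
lens_barrel [255.  192.1] 0.94 [0.5822 0.0078 0.06  ]
lens_barrel [300.1 172.2] 0.7 [ 0.647  -0.1336  0.06  ]
lens_barrel [325.6 223.9] 0.61 [ 0.485  -0.2143  0.06  ]
wedge [181.3 258. ] 0.74 [0.3725 0.2358 0.057 ]
wedge [189.4 206.9] 0.58 [0.5332 0.214  0.057 ]
wedge [216.6 251.8] 0.44 [0.3938 0.1252 0.057 ]
```

Run:
```python
import cv2
a=cv2.imread("pics/top0.png")[100:300,130:396]; cv2.imwrite("pics/t0c.png",cv2.resize(a,None,fx=3,fy=3,interpolation=cv2.INTER_CUBIC))
a=cv2.imread("pics/scene0.png")[120:320,130:396]; cv2.imwrite("pics/s0c.png",cv2.resize(a,None,fx=3,fy=3,interpolation=cv2.INTER_CUBIC))
```

```text
(no output)
```

View pics/t0c.png

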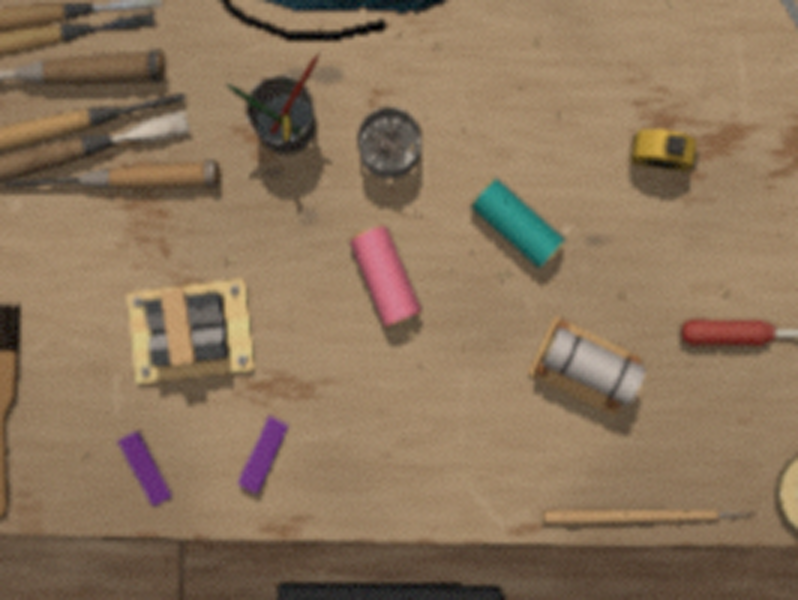

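View pics/s0c.png

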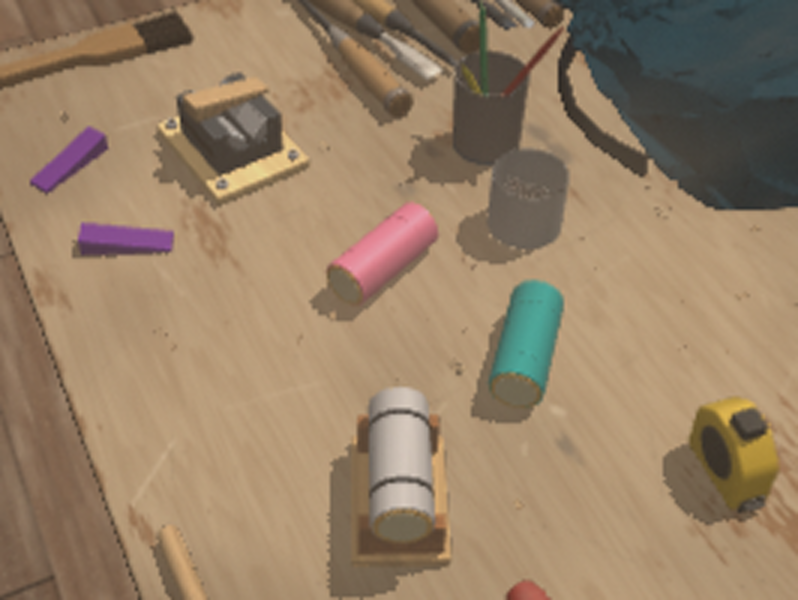

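Run:
```python
import cv2
t=cv2.imread("pics/top0.png");s=cv2.imread("pics/scene0.png")
th=cv2.cvtColor(t,40);sh=cv2.cvtColor(s,40)
def g(h,l,o):
    for n,x,y in l: print(n,h[o+y//3,130+x//3])
print('top');g(th,[('wedge1',178,300),('wedge2',180,350),('board',140,370),('board2',245,340),('bench',80,380),('bench2',300,420),('barrel',575,355),('barrel2',615,370),('barrel3',600,350),('rest',540,365),('block',205,310),('vface',205,335)],100)
print('sc');g(sh,[('wedge1',200,98),('wedge2',250,92),('board',220,180),('board2',180,145),('bench',130,190),('barrel',400,440),('barrelL',378,440),('R',425,440),('end',405,525),('rest',440,540),('block',220,150),('v',240,125)],120)
a=cv2.resize(t[185:240,165:230],None,fx=9,fy=9,interpolation=2);b=cv2.resize(s[140:190,175:240],None,fx=9,fy=9,interpolation=2)
import numpy as np;cv2.imwrite('pics/z.png',cv2.resize(np.vstack([a,b]),None,fx=.63,fy=.63))
```

```text
top
wedge1 [ 15 109 189]
wedge2 [ 16 112 191]
board [ 21  89 190]
board2 [ 20 100 211]
bench [ 16  93 151]
bench2 [ 17  89 160]
barrel [ 13  25 142]
barrel2 [ 14  31 189]
barrel3 [ 16  41 155]
rest [ 13 123 124]
block [ 13  22 103]
vface [ 14  25 154]
sc
wedge1 [ 16 108 207]
wedge2 [ 16 108 203]
board [ 16  57 147]
board2 [ 17 102 152]
bench [ 16  87 179]
barrel [ 14  29 208]
barrelL [ 15  32 157]
R [ 15  31 179]
end [ 19  68 112]
rest [ 13 106  91]
block [15 62 74]
v [ 13  35 116]
```

View pics/z.png

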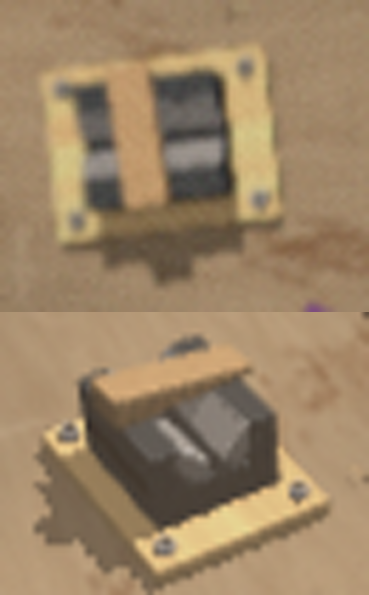

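```bash
cat > fit.py <<'E'
from h import *
from scipy.optimize import least_squares
T=arm.capture("top");S=arm.capture("scene")
k=5.67
tp=lambda l:np.array(l,float)/k+[165-.41,185-.41]
sp=lambda l:(np.array(l,float)-[0,312])/k+[175-.41,140-.41]
def place(p,q):
    x,y,a=q;R=np.array([[np.cos(a),-np.sin(a),0],[np.sin(a),np.cos(a),0],[0,0,1]])
    return np.array(p)@R.T+[x,y,0]
def fit(obs,q0,name):
    # obs: (cam, model pts, px)
    for sel in ([0],[1],[0,1]):
        o=[obs[i] for i in sel if i<len(obs)]
        if not o: continue
        f=lambda q:np.concatenate([(px(c,place(m,q))-p).ravel() for c,m,p in o])
        r=least_squares(f,q0); print(name,sel,r.x.round(4),"rms px",np.sqrt(np.mean(r.fun**2)).round(2))
    return r.x
B=.012;b=[[.05,.065,B],[.05,-.065,B],[-.05,-.065,B],[-.05,.065,B]]
q=fit([(T,b,tp([[42,75],[268,45],[283,215],[58,246]])),(S,[b[3],b[1],b[2]],sp([[42,435],[328,497],[155,577]]))],[.52,.21,0],"block")
# wedge: +y = thick
hw=.0115;w4=[[-hw,.04,.075],[hw,.04,.075],[hw,-.04,.061],[-hw,-.04,.061]]
# heading: y axis -> world -x => yaw=+90deg; thick end: local -x side -> world -y
q2=fit([(T,w4,tp([[168,203],[122,208],[108,68],[157,62]])),(S,[w4[0],w4[1],w4[3]],sp([[108,405],[93,375],[255,358]]))],[.52,.21,1.57],"wedge")
# barrel by silhouette in both
th=np.linspace(0,2*np.pi,40)
cyl=np.array([[.022*np.cos(a),s*.05,.055+.022*np.sin(a)] for s in(-1,1) for a in th])
C=[]
for c,roi in((T,(300,200,360,245)),(S,(235,240,290,310))):
    h=cv2.cvtColor(c["image"],cv2.COLOR_RGB2HSV);m=((h[...,1]<62)&(h[...,2]>60)).astype(np.uint8)
    z=np.zeros_like(m);x0,y0,x1,y1=roi;z[y0:y1,x0:x1]=m[y0:y1,x0:x1]
    z=cv2.morphologyEx(z,cv2.MORPH_CLOSE,np.ones((5,5)));n,l,st,_=cv2.connectedComponentsWithStats(z);z=(l==1+st[1:,4].argmax()).astype(np.uint8);C.append((c,z))
from scipy.optimize import minimize
def cost(q,D):
    s=0
    for c,z in D:
        k=np.zeros((z.shape[0]*1,z.shape[1]),np.uint8)
        hull=cv2.convexHull(px(c,place(cyl,q)).astype(np.float32))
        cv2.fillConvexPoly(k,(hull*16).astype(np.int32),1,shift=4); s+=1-(k&z).sum()/max(1,(k|z).sum())
    return s
for D in ([C[0]],[C[1]],C):
    r=min((minimize(cost,[.49,-.215,a],args=(D,),method="Nelder-Mead",options=dict(initial_simplex=[[.49,-.215,a],[.505,-.215,a],[.49,-.2,a],[.49,-.215,a+.2]])) for a in(-2.2,-1.9,-1.6)),key=lambda r:r.fun)
    print("barrel",r.x.round(4),r.fun.round(3))
E
python3 fit.py
```

```text
block [0] [0.5255 0.2085 0.1361] rms px 0.36
block [1] [0.5257 0.2122 0.1369] rms px 0.46
block [0, 1] [0.5254 0.2096 0.1347] rms px 0.53
wedge [0] [0.5279 0.2132 1.712 ] rms px 0.43
wedge [1] [0.5285 0.2206 1.769 ] rms px 0.73
wedge [0, 1] [0.5279 0.2151 1.7192] rms px 0.86
barrel [ 0.4903 -0.2223 -0.4196] 0.13
barrel [ 0.4982 -0.208  -0.4413] 0.203
barrel [ 0.4936 -0.2192 -3.5664] 0.37
```

```bash
cat >> fit.py <<'E'
o=[]
for (c,z),(x0,y0) in zip(C,((298,198),(233,238))):
    im=cv2.cvtColor(c["image"],cv2.COLOR_RGB2BGR)[y0:y0+70,x0:x0+65];im=cv2.resize(im,None,fx=6,fy=6,interpolation=2)
    f=lambda p:(((px(c,p)-[x0,y0]+.5)*6)).astype(np.int32)
    cv2.polylines(im,[cv2.convexHull(f(place(cyl,r.x)))],True,(0,0,255))
    cv2.polylines(im,[f(place([[-.035,-.053,.01],[.035,-.053,.01],[.035,.053,.01],[-.035,.053,.01]],r.x))],True,(0,255,0));o.append(im)
cv2.imwrite("pics/bar.png",np.hstack(o))
E
python3 fit.py|tail -1
```

```text
barrel [ 0.4936 -0.2191 -3.5697] 0.382
```

View pics/bar.png

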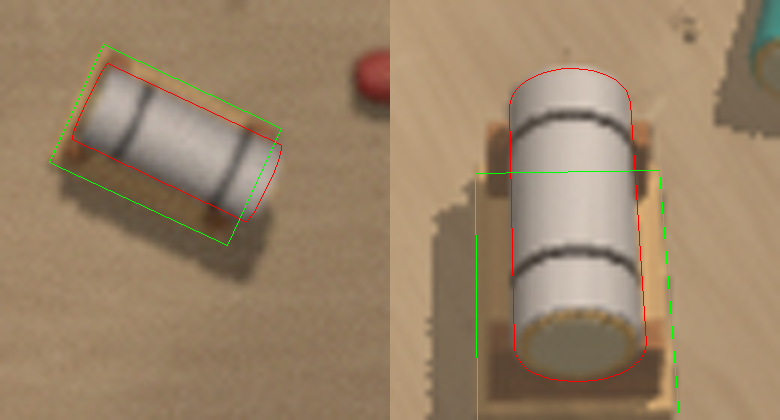

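```bash
python3 -m pendant '[0.026,-0.0356,-0.008,0,0,0.0576, 0.026,-0.0356,-0.008,0,0,0.0576, 0.026,-0.0356,-0.008,0,0,0.0576, 0.026,-0.0356,-0.008,0,0,0.0576, 0.026,-0.0356,-0.008,0,0,0.0576, 0.026,-0.0356,-0.008,0,0,0.0576, 0.026,-0.0356,-0.008,0,0,0.0576, 0.026,-0.0356,-0.008,0,0,0.0576, 0.026,-0.0356,-0.008,0,0,0.0576, 0.026,-0.0356,-0.008,0,0,0.0576]' 1 25; python3 -m pendant '[0,0,0,0,0,0,0,0,0,0,0,0]'
```

```text
t: 2.55
eef_pos: [0.5202, 0.2114, 0.1512]
eef_rot: [-0.075, 0.997, 0.0, 0.0]
ft_force: [0.3, 0.9, 0.3]
gripper_width: 0.0851
t: 2.8
eef_pos: [0.5191, 0.2128, 0.1513]
eef_rot: [-0.074, 0.997, 0.0, -0.0]
ft_force: [0.1, -0.3, -0.5]
gripper_width: 0.0852
```

```bash
python3 -m pendant '[0,0,-0.0186,0,0,0, 0,0,-0.0186,0,0,0, 0,0,-0.0186,0,0,0, 0,0,-0.0186,0,0,0, 0,0,-0.0186,0,0,0, 0,0,0,0,0,0]' 1 25; python3 -m pendant '[0,0,0,0,0,0, 0,0,0,0,0,0, 0,0,0,0,0,0, 0,0,0,0,0,0, 0,0,0,0,0,0, 0,0,0,0,0,0, 0,0,0,0,0,0, 0,0,0,0,0,0]' -1 25
python3 - <<'E'
from h import *
c=arm.capture("scene");save(c,"s1.png");a=c["image"][90:190,150:283,::-1];cv2.imwrite("pics/s1c.png",cv2.resize(a,None,fx=5,fy=5,interpolation=2))
E
```

```text
t: 3.55
eef_pos: [0.5181, 0.2134, 0.0576]
eef_rot: [-0.075, 0.997, -0.0, -0.001]
ft_force: [-0.2, 0.3, -0.2]
gripper_width: 0.0853
t: 4.55
eef_pos: [0.5195, 0.2128, 0.0588]
eef_rot: [-0.074, 0.997, 0.0, 0.0]
ft_force: [-2.1, 1.4, 6.4]
gripper_width: 0.0232
```

View pics/s1c.png

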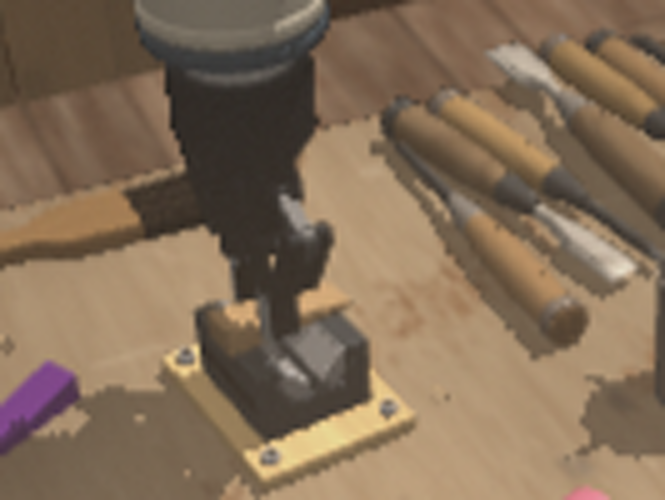

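```bash
python3 -m pendant '[0,0,0.01,0,0,0, 0,0,0.02,0,0,0, 0,0,0.03,0,0,0, -0.014,-0.028,0.01,0,0,0, -0.014,-0.028,0,0,0,0, -0.014,-0.028,0,0,0,0, -0.014,-0.028,0,0,0,0, -0.014,-0.028,0,0,0,0, -0.014,-0.028,0,0,0,0, -0.014,-0.025,0,0,0,0]'; python3 -m pendant '[0,0,-0.03,0,0,0, 0,0,-0.03,0,0,0, 0,0,-0.03,0,0,0, 0,0,-0.02,0,0,0, 0,0,-0.008,0,0,0, 0,0,0,0,0,0, 0,0,0,0,0,0]'
```

```text
t: 5.85
eef_pos: [0.4209, 0.0188, 0.1289]
eef_rot: [-0.074, 0.997, -0.0, 0.0]
ft_force: [-0.1, -0.2, -0.5]
gripper_width: 0.0234
t: 6.72
eef_pos: [0.4217, 0.0196, 0.011]
eef_rot: [-0.074, 0.997, -0.0, 0.001]
ft_force: [0.0, 0.2, -0.3]
gripper_width: 0.0235
```

```bash
for i in 1 2 3 4; do echo; done >/dev/null; python3 -m pendant '[0,0,-0.005,0,0,0, 0,0,0,0,0,0]'; python3 -m pendant '[0,0,-0.002,0,0,0, 0,0,0,0,0,0]'; python3 -m pendant '[0,0,-0.0015,0,0,0, 0,0,0,0,0,0]'
```

```text
t: 6.98
eef_pos: [0.4213, 0.0197, 0.0053]
eef_rot: [-0.074, 0.997, -0.0, 0.0]
ft_force: [-0.6, -0.1, 0.2]
gripper_width: 0.0235
t: 7.22
eef_pos: [0.4212, 0.0197, 0.0032]
eef_rot: [-0.074, 0.997, 0.0, -0.0]
ft_force: [-0.6, 0.7, -0.0]
gripper_width: 0.0233
t: 7.48
eef_pos: [0.4213, 0.0197, 0.0019]
eef_rot: [-0.074, 0.997, -0.0, 0.0]
ft_force: [-0.9, 0.2, 4.6]
gripper_width: 0.0233
```

```bash
python3 -m pendant '[0,0,0,0,0,0, 0,0,0,0,0,0, 0,0,0,0,0,0, 0,0,0,0,0,0, 0,0,0.02,0,0,0, 0,0,0.05,0,0,0, 0,0,0.05,0,0,0, 0,0,0.028,0,0,0, 0,0,0,0,0,0]' 1; python3 -m pendant '[0.008,-0.024,0,0,0,-0.18, 0.008,-0.024,0,0,0,-0.18, 0.008,-0.024,0,0,0,-0.18, 0.008,-0.024,0,0,0,-0.18, 0.008,-0.024,0,0,0,-0.18, 0.008,-0.024,0,0,0,-0.18, 0.008,-0.024,0,0,0,-0.18, 0.008,-0.024,0,0,0,-0.18, 0.008,-0.024,0,0,0,-0.18, 0,-0.0227,0,0,0,-0.18]';  python3 -m pendant '[0,0,0,0,0,-0.172, 0,0,0,0,0,-0.171, 0,0,0,0,0,0, 0,0,0,0,0,0]'
python3 - <<'E'
from h import *
c=arm.capture("top");save(c,"t2.png");a=c["image"][150:280,165:338,::-1]
cv2.imwrite("pics/t2c.png",cv2.resize(a,None,fx=4.5,fy=4.5,interpolation=2))
print(arm.read_state()["joints"].round(2))
E
```

```text
t: 8.6
eef_pos: [0.4223, 0.0196, 0.1515]
eef_rot: [-0.074, 0.997, -0.0, 0.002]
ft_force: [0.1, 0.8, -0.6]
gripper_width: 0.0855
t: 9.85
eef_pos: [0.4932, -0.2197, 0.1484]
eef_rot: [0.737, 0.676, -0.0, -0.001]
ft_force: [0.7, 0.2, -0.5]
gripper_width: 0.0854
t: 10.35
eef_pos: [0.493, -0.2188, 0.1491]
eef_rot: [0.839, 0.544, -0.0, -0.0]
ft_force: [-0.1, -0.6, 0.8]
gripper_width: 0.0853
[-0.53  0.47  1.65 -0.    1.02 -0.11]
```

View pics/t2c.png

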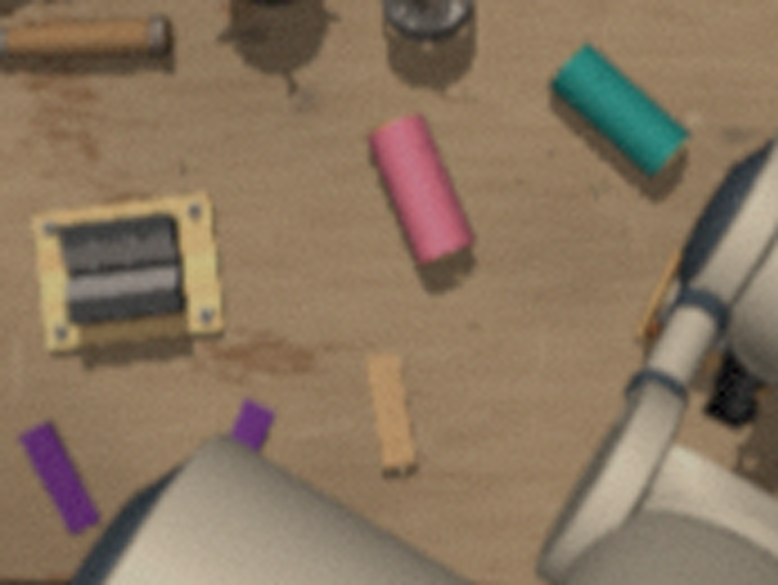

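```bash
python3 -m pendant '[0,0,-0.025,0,0,0, 0,0,-0.025,0,0,0, 0,0,-0.025,0,0,0, 0,0,-0.018,0,0,0, 0,0,-0.010,0,0,0, 0,0,0,0,0,0, 0,0,0,0,0,0]'; python3 -m pendant '[0,0,0,0,0,0, 0,0,0,0,0,0, 0,0,0,0,0,0, 0,0,0,0,0,0, 0,0,0,0,0,0, 0,0,0,0,0,0, 0,0,0,0,0,0, 0,0,0,0,0,0]' -1 30
```

```text
t: 11.28
eef_pos: [0.4937, -0.2192, 0.0474]
eef_rot: [0.84, 0.543, 0.0, 0.0]
ft_force: [0.2, 0.9, 0.6]
gripper_width: 0.0857
t: 12.28
eef_pos: [0.4924, -0.2185, 0.0471]
eef_rot: [0.84, 0.542, -0.0, -0.001]
ft_force: [-5.8, 2.5, 9.9]
gripper_width: 0.0426
```

```bash
python3 -m pendant '[0,0,0,0,0,0, 0,0,0,0,0,0, 0,0,0,0,0,0, 0,0,-0.006,0,0,0, 0,0,-0.005,0,0,0, 0,0,0,0,0,0]' 0.5; python3 -m pendant '[0,0,0,0,0,0, 0,0,0,0,0,0, 0,0,0,0,0,0, 0,0,0,0,0,0, 0,0,0,0,0,0, 0,0,0,0,0,0, 0,0,0,0,0,0, 0,0,0,0,0,0]' -1 30
```

```text
t: 13.02
eef_pos: [0.493, -0.2189, 0.0352]
eef_rot: [0.84, 0.542, -0.0, -0.0]
ft_force: [-0.3, -0.1, 0.3]
gripper_width: 0.0641
t: 14.02
eef_pos: [0.4923, -0.2185, 0.0359]
eef_rot: [0.84, 0.542, -0.0, -0.001]
ft_force: [-5.6, 2.2, 6.6]
gripper_width: 0.0432
```

```bash
python3 -m pendant '[0,0,0,0,0,0, 0,0,0,0,0,0, 0,0,0.003,0,0,0, 0,0,0.005,0,0,0, 0,0,0.01,0,0,0, 0,0,0.02,0,0,0, 0,0,0.03,0,0,0, 0,0,0.03,0,0,0, 0,0,0,0,0,0, 0,0,0,0,0,0]' - 60
python3 - <<'E'
from h import *
o=[]
for n,x0,y0 in(("scene",215,170),("top",290,170)):
    c=arm.capture(n);a=c["image"][y0:y0+110,x0:x0+85,::-1];o.append(cv2.resize(a,None,fx=4.6,fy=4.6,interpolation=2))
cv2.imwrite("pics/g.png",np.hstack(o));print(arm.read_state()["ft_force"],arm.read_state()["ft_torque"])
E
```

```text
t: 15.28
eef_pos: [0.493, -0.2189, 0.1334]
eef_rot: [0.84, 0.542, -0.0, -0.0]
ft_force: [-0.4, 0.0, -2.3]
gripper_width: 0.0422
[ 0.35194725  0.1212181  -2.10284591] [-0.02910341  0.05229156  0.02095635]
```

View pics/g.png

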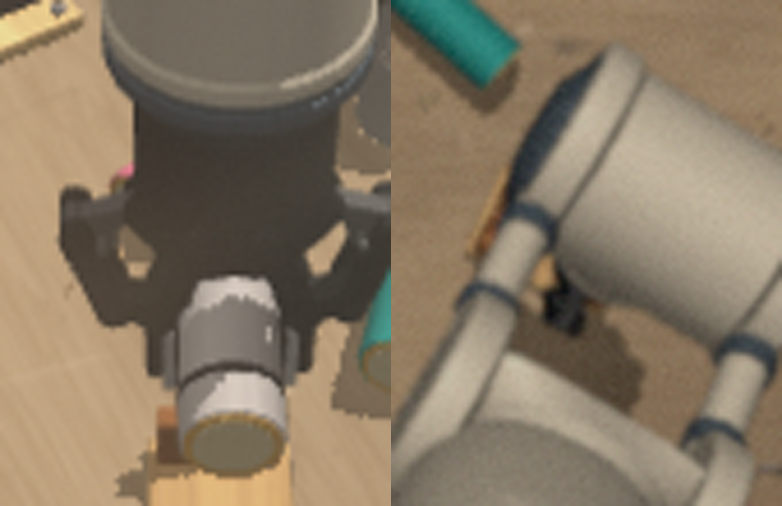

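Run:
```python
from h import *
c=arm.capture("scene");s=arm.read_state();p=s["eef_pos"]
j=np.array([.913,-.408,0]);a=np.array([.408,.913,0])
for dz in(0,.004,.008,.012,.0195):
    f=lambda o,k:((px(c,p+j*o+a*k+[0,0,dz])[0]-[215,170]+.5)*4.6).round(0)
    print(dz,"L near-in",f(-.0215,-.011),"near-out",f(-.03,-.011),"R near-in",f(.0215,-.011),"R out",f(.03,-.011),"end ctr",f(0,-.05))
im=cv2.resize(c["image"][220:265,240:290,::-1],None,fx=12,fy=12,interpolation=2);cv2.imwrite("pics/g2.png",im)
```

```text
0 L near-in [176. 399.] near-out [156. 399.] R near-in [278. 397.] R out [298. 396.] end ctr [231. 475.]
0.004 L near-in [176. 393.] near-out [156. 394.] R near-in [278. 391.] R out [298. 390.] end ctr [231. 470.]
0.008 L near-in [176. 387.] near-out [156. 388.] R near-in [279. 385.] R out [299. 384.] end ctr [232. 464.]
0.012 L near-in [176. 381.] near-out [155. 382.] R near-in [279. 379.] R out [299. 379.] end ctr [232. 458.]
0.0195 L near-in [176. 370.] near-out [155. 371.] R near-in [280. 368.] R out [300. 367.] end ctr [232. 447.]
```

View pics/g2.png

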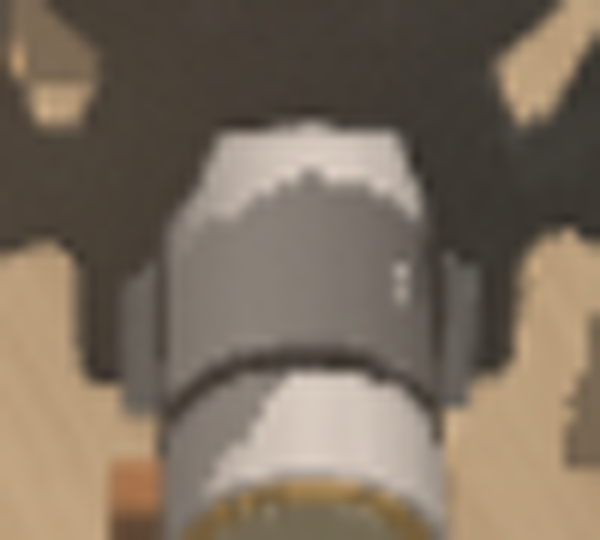

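```bash
python3 -m pendant '[0,0,-0.03,0,0,0, 0,0,-0.03,0,0,0, 0,0,-0.02,0,0,0, 0,0,-0.01,0,0,0, 0,0,-0.005,0,0,0, 0,0,-0.002,0,0,0, 0,0,0,0,0,0]'; python3 -m pendant '[0,0,-0.0005,0,0,0, 0,0,0,0,0,0, 0,0,0,0,0,0, 0,0,0,0,0,0]' 0.5 30; python3 -m pendant '[0,0,0.006,0,0,0, 0,0,0,0,0,0, 0,0,0,0,0,0]'; python3 -m pendant '[0,0,0,0,0,0, 0,0,0,0,0,0, 0,0,0,0,0,0, 0,0,0,0,0,0, 0,0,0,0,0,0, 0,0,0,0,0,0, 0,0,0,0,0,0]' -1 30
```

```text
t: 16.3
eef_pos: [0.4934, -0.2191, 0.0374]
eef_rot: [0.84, 0.542, 0.0, 0.0]
ft_force: [-2.1, 0.8, -0.5]
gripper_width: 0.0427
t: 16.8
eef_pos: [0.4934, -0.219, 0.0363]
eef_rot: [0.84, 0.542, 0.0, 0.0]
ft_force: [-0.0, 0.5, 0.0]
gripper_width: 0.0641
t: 17.18
eef_pos: [0.4934, -0.2191, 0.0424]
eef_rot: [0.84, 0.542, 0.0, 0.0]
ft_force: [0.0, 0.3, 1.2]
gripper_width: 0.0643
t: 18.05
eef_pos: [0.4923, -0.2185, 0.0423]
eef_rot: [0.84, 0.542, -0.001, -0.001]
ft_force: [-6.5, 1.5, 10.5]
gripper_width: 0.043
```

```bash
python3 -m pendant '[0,0,0,0,0,0, 0,0,0,0,0,0, 0,0,0.003,0,0,0, 0,0,0.007,0,0,0, 0,0,0.015,0,0,0, 0,0,0.025,0,0,0, 0,0,0.03,0,0,0, 0,0,0.03,0,0,0, 0,0,0,0,0,0]' - 60; python3 -m pendant '[0.0032,0.0428,0,0,0,0.056, 0.0032,0.0428,0,0,0,0.056, 0.0032,0.0428,0,0,0,0.056, 0.0032,0.0428,0,0,0,0.056, 0.0032,0.0428,0,0,0,0.056, 0.0032,0.0428,0,0,0,0.056, 0.0032,0.0428,0,0,0,0.056, 0.0032,0.0428,0,0,0,0.056, 0.0032,0.0428,0,0,0,0.056, 0.0032,0.0428,0,0,0,0.056]'; python3 -m pendant '[0,0,-0.025,0,0,0, 0,0,0,0,0,0, 0,0,0,0,0,0]'
python3 - <<'E'
from h import *
c=arm.capture("scene");save(c,"s3.png");s=arm.read_state();p=s["eef_pos"];print(p,s["ft_force"],s["ft_torque"])
x0,y0=165,85
im=cv2.resize(c["image"][y0:y0+110,x0:x0+90,::-1],None,fx=5,fy=5,interpolation=2)
f=lambda P:((px(c,P)-[x0,y0]+.5)*5).astype(np.int32)
def place(P,q):
    x,y,a=q;R=np.array([[np.cos(a),-np.sin(a),0],[np.sin(a),np.cos(a),0],[0,0,1]]);return np.array(P)@R.T+[x,y,0]
th=np.linspace(0,2*np.pi,40);zc=p[2]+.0127
cyl=np.array([[.022*np.cos(a),k*.05,zc+.022*np.sin(a)] for k in(-1,1) for a in th])
cv2.polylines(im,[cv2.convexHull(f(place(cyl,[p[0],p[1],.135])))],True,(0,0,255))
V=place([[-.018,-.04,.057],[.018,-.04,.057],[.003,-.04,.042],[-.003,-.04,.042]],[.5254,.2096,.135])
cv2.polylines(im,[f(V)],True,(0,255,0))
cv2.imwrite("pics/s3c.png",im)
E
```

```text
t: 19.18
eef_pos: [0.4945, -0.2196, 0.1549]
eef_rot: [0.84, 0.543, 0.001, 0.002]
ft_force: [0.6, -0.1, -2.2]
gripper_width: 0.0416
t: 20.42
eef_pos: [0.5248, 0.2103, 0.1516]
eef_rot: [0.657, 0.754, -0.0, -0.0]
ft_force: [0.5, 1.1, -2.3]
gripper_width: 0.042
t: 20.8
eef_pos: [0.5252, 0.2086, 0.1275]
eef_rot: [0.658, 0.753, -0.0, -0.0]
ft_force: [-0.5, -0.4, -2.1]
gripper_width: 0.0421
[0.52552796 0.20855697 0.12781381] [-0.78158195 -0.31630781 -2.71796727] [0.00939301 0.04232756 0.04361308]
```

View pics/s3c.png

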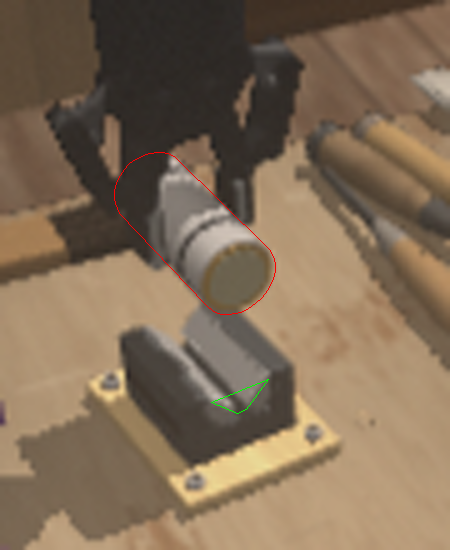

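```bash
python3 -m pendant '[0,0,-0.02,0,0,0, 0,0,-0.02,0,0,0, 0,0,-0.015,0,0,0, 0,0,-0.008,0,0,0, 0,0,-0.003,0,0,0, 0,0,0,0,0,0, 0,0,0,0,0,0]'; python3 -m pendant '[0,0,-0.0015,0,0,0, 0,0,0,0,0,0]';python3 -m pendant '[0,0,-0.001,0,0,0, 0,0,0,0,0,0]'
```

```text
t: 21.72
eef_pos: [0.5256, 0.2091, 0.0617]
eef_rot: [0.657, 0.754, 0.0, 0.0]
ft_force: [-0.2, 0.2, -2.4]
gripper_width: 0.0423
t: 21.98
eef_pos: [0.5253, 0.209, 0.0598]
eef_rot: [0.657, 0.754, 0.0, 0.0]
ft_force: [-0.0, -0.0, -1.8]
gripper_width: 0.0422
t: 22.22
eef_pos: [0.5256, 0.209, 0.0589]
eef_rot: [0.657, 0.754, 0.0, 0.0]
ft_force: [1.8, -0.0, -0.3]
gripper_width: 0.042
```

```bash
python3 -m pendant '[0.0007,0,-0.0007,0,0,0, 0,0,0,0,0,0]'; python3 -m pendant '[0,0,-0.0005,0,0,0, 0,0,0,0,0,0, 0,0,0,0,0,0]'; python3 -c "
from h import *
s=arm.read_state();print(s['ft_force'],s['ft_torque'])"
```

```text
t: 22.48
eef_pos: [0.5263, 0.209, 0.0582]
eef_rot: [0.657, 0.754, 0.0, 0.0]
ft_force: [1.8, 0.6, 0.8]
gripper_width: 0.0422
t: 22.85
eef_pos: [0.5264, 0.209, 0.058]
eef_rot: [0.657, 0.754, 0.0, 0.0]
ft_force: [0.9, -0.3, 7.1]
gripper_width: 0.042
[ 0.94778485 -0.33910744  7.12728523] [-0.08084339 -0.08338152  0.14525263]
```

```bash
python3 -m pendant '[0.0001,0,-0.0003,0,0,0, 0,0,0,0,0,0, 0,0,0,0,0,0, 0,0,0,0,0,0, 0,0,0,0,0,0]'
python3 - <<'E'
from h import *
for _ in range(4):
    o=[]
    if _<2: 
        c=arm.capture(("scene","top")[_]);x0,y0=((165,105),(160,180))[_]
        o=cv2.resize(c["image"][y0:y0+80,x0:x0+75,::-1],None,fx=5,fy=5,interpolation=2); cv2.imwrite(f"pics/f{_}.png",o)
    else: arm.capture("top")
    s=arm.read_state();print(s['t'],s['eef_pos'],s['ft_force'].round(2),s['ft_torque'].round(2))
cv2.imwrite("pics/f.png",np.hstack([cv2.imread("pics/f0.png"),cv2.imread("pics/f1.png")]))
E
```

```text
t: 23.48
eef_pos: [0.5264, 0.209, 0.0579]
eef_rot: [0.657, 0.754, 0.0, 0.0]
ft_force: [-0.8, -0.2, 12.2]
gripper_width: 0.0418
23.525 [0.52645496 0.20903375 0.05795488] [-1.17 -1.16 12.23] [-0.22  0.14  0.2 ]
23.575 [0.5264119  0.20903012 0.05790755] [-0.76 -0.13 12.53] [-0.21  0.23  0.14]
23.625 [0.52641747 0.20903659 0.05792146] [ 0.47 -1.03 11.52] [-0.2   0.25  0.24]
23.675 [0.52642656 0.20903801 0.05791669] [-0.62 -1.3  11.69] [-0.18  0.23  0.23]
```

View pics/f.png

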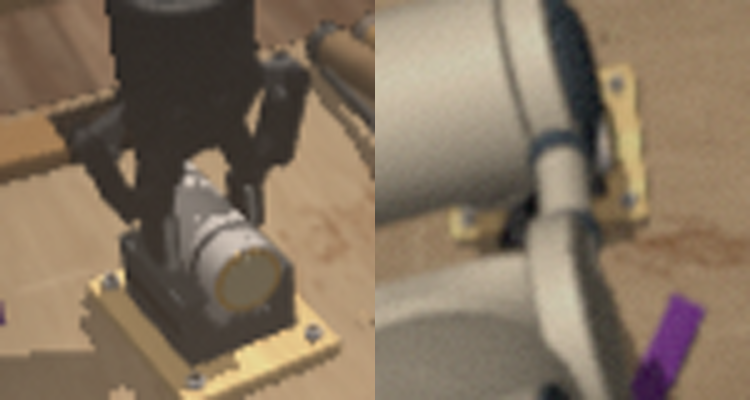

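Run:
```python
from h import *
c=arm.capture("scene")
y=np.array([-np.sin(.135),np.cos(.135),0])
for d in(-.015,0,.015): print(d,px(c,np.array([.5258,.2096,.07])+y*(-.05+d)).round(1))
s=arm.read_state();print(s['ft_force'].round(1),s['t'])
```

```text
-0.015 [[216.7 163.8]]
0 [[214.1 160.9]]
0.015 [[211.4 158.1]]
[-1.  -1.2 12. ] 23.725
```

The barrel's end appears at (214.1, 161.1). A centred, seated barrel should show it at (214.1, 160.9), so it is where it should be.

```bash
python3 -c "
from workcell import arm
print(arm.close_job()); s=arm.read_state(); print(s['t'],s['ft_force'],s['eef_pos'])"
```

```text
the job is handed in; nothing more can be done
None
the job is handed in; nothing more can be done
```

I handed the job in at about 23.7 s of the 61 s allowed, with the barrel held down in the V; no verdict is reported.

**Wedge:** I put it on the bare bench near (0.42, 0.02) and released it. The top camera then showed it lying clear, about 0.2 m from the V. I did not check it again at the end.

**Barrel:** It lies in the V and is still gripped with 60 N. I had to set it back in its rest once and grip it 6 mm higher, because the fingertips would have come too close to the rims.

**Last checks:**
- **Push:** The wrist reads about 12 N upward with almost no sideways force (about 1 N), which works out to roughly 10 N on each V face. The individual face forces cannot be measured.
- **Position along the V:** The barrel's near end shows within 0.2 px of where a centred, seated barrel should be, so it is centred to a few millimetres.
- **Height:** The axis works out at about 70.6 mm against the nominal 70 mm, within measurement error.
- **Angle:** I set it from a fit of the block's outline (0.135 rad) and did not measure it separately after seating.
- **Small disagreements:** The gripper read 42 mm on the 44 mm tube, which I took as give in the pads or gripper. First contact was on one face only, so I shifted the barrel 0.8 mm in x to even it out.

I saw no sign of the arm touching the tin, tape measure or cup, but I did not measure their positions at the end.

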